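# Ready to weigh in drops

### The job

Make the balance ready for weighing in drops. The clear sample cup has been left to drain mouth-down on the dark mat: turn it the right way up, stand it in the middle of the balance's round steel pan and let go of it. Then take the dropper by its rubber bulb straight up out of the amber dropping bottle, carry it over the tube rack without knocking anything, and finish while still holding it upright and still, its tip just above the middle of the cup's mouth and touching nothing.

Things in the scene. Friction and masses are not known exactly. Their poses are not given: they have to be found in the camera images.
- cup_mid (a point): Clear plastic sample cup, 79 mm tall, round, 44 mm across at its closed base, 50 mm at its mouth, 25 g. Point: its centre, half-way up on the axis; z points from base to mouth (down at the start: it stands mouth-down, alone on the dark, 4 mm thick, 180 x 140 mm drain mat). It may be laid on its side; it hardly rolls. The wider beaker at the back is not it.
- cup_rim (a point): Centre of the cup's open mouth, in the plane of the rim, 39.5 mm from cup_mid along the z axis; the mouth is about 44 mm wide inside.
- pan (a point): Centre of the upper face of the balance's round steel pan, 112 mm across, 42 mm above the counter; it does not move. The balance is a low white box, 200 x 150 mm, 28 mm high beside the pan, display towards the robot, fixed. x points from the display to its back, z up.
- dropper_bulb (a point): Dropper, 25 g: glass tube, black collar 25 mm wide and 12 mm high, above it a firm black rubber bulb, 18 mm thick, 46 mm long. Point: the bulb's centre; z points up, from tip to bulb. Collar's top 23 mm below it, bulb's top 23 mm above it. At the start it stands loose in the bottle's neck, not screwed, collar on the neck, this point about 115 mm above the counter.
- dropper_tip (a point): The dropper's lower glass tip, 101 mm below dropper_bulb on its axis; the tube is 7 mm thick. At the start inside the bottle.
- bottle_neck (a point): Centre of the mouth of the amber glass dropping bottle, 80 mm above its underside; bottle 46 mm wide, neck 26 mm wide outside, 17 mm inside. z up. The dropper must rise 66 mm for its tip to leave the neck. The bottle is loose, about 220 g.
- tube_rack: Six-place tube rack 142 x 34 mm, 64 mm high, loose, with three capped tubes held in it, up to 82 mm above the counter. It stands between the dropping bottle and the balance its length pointing away from the robot. Origin: centre of its underside; y axis along its length.
- reagent_bottle: White screw-cap reagent bottle 50 mm wide, 118 mm tall, loose, near the dropping bottle (left or right of it); it stays where it is. Origin: centre of its underside.

How it is judged:
By the outcome, as a careful person would: the job done as asked, in the order asked, and still so for the second after the job is handed in, while the arm keeps its last pose, push and grip.
It also fails if it takes over 72 s, if anything falls off the work surface, if the arm or the gripper's body presses on something with over 40 N, if the wrist force passes 120 N, or if a joint passes its speed limit or range.

### The arm

A 6-joint arm with a two-finger parallel gripper is mounted at the origin on a cart in front of the work surface, level with it; the furniture and walls round the work are solid. World frame = base frame: x ahead of the robot, y to its left, z up, the work surface at z = 0. Lengths are in m, angles in degrees, forces in N, time in s.
With the tool pointing down it reaches from about 0.25 to 0.725 m from the base axis. Payload 9.7 kg.
Tool frame: the origin (TCP) lies at the very end of the fingers, on their centre line; the grasp point (between the pads) lies tcp_to_grasp behind it (tcp_to_grasp is the distance from the TCP to the grasp point, in m); z points along the fingers, y is the direction in which the jaws open and shut (so a half turn about z gives the same grasp; the last joint's range is limited). The gripper opens to 85 mm and grips with 20 to 120 N. Pads are 22 mm wide; open, the fingers measure 114 mm over their backs; the gripper's body (76 mm by 85 mm) begins 54 mm behind the grasp point. The pads swing forward as they close: fully open they stand 13 mm farther back than shut.
Start: joints at [-76.146, 4.979, 10.078, 95.1, 0, 90], TCP at [0.132, -0.534, 0.231] pointing down, gripper open.
Joint ranges: [-179.16, 179.16], [-48.56, 103.87], [-65.8, 70.77], [-126.05, 130.52], [-82.76, 87.17], [-180, 180]. Speed limits (degrees/s): [127.2, 127.2, 147.25, 180, 180, 180].

### API

Orientations are given as [roll, pitch, yaw] about the fixed x, y, z axes, in that order (R = Rz(yaw) Ry(pitch) Rx(roll)).
In Python, from workcell import * gives the robot as it stands. The module is installed in compiled form; this text tells all that it offers.
- The arm moves only by the shell command python3 -m pendant 'ROWS' [FORCE]. ROWS is JSON, a list of rows, each a list of 3 entries, a list of its own where there are three numbers: the opening in per cent of the stroke, from 0 (shut) to 100 (fully open), then the shift along the world's x, y, z in mm, then the turn, a rotation vector about the world's x, y, z in degrees. A call has 1 to 20 rows; each row is the pose to reach, as a shift and turn from the pose measured when the call began; what a row does not reach only later rows make up. A row lasts 1/8 s, in which the tool goes at most 62.5 mm and 10.7 degrees, less where a joint would pass 70% of its speed; a pose out of reach is approached as far as the arm can. A call with a gripper value outside its range is refused whole. The fingers move at their own pace and stop on an object; FORCE is the grip in N (left out, the last holds). Time passes only in rows, so rows that repeat a pose let the fingers close. It gives the time, the measured TCP pose, the force and the opening at its end, in the units of the state.
- get_obs(): the state, without advancing time (a new reading comes with each control period).
- camera(name): name is "scene" or "top"; returns a dict with "img" (480x640x3 uint8, red, green, blue), "fx", "fy", "cx", "cy" (pixels), "cam_to_world" (4x4, takes a point from camera to world coordinates). Camera axes: x right, y down, z forward; pixel columns grow to the right and rows downward; lengths in m; the calibration is good to about 2 mm. A picture is of the moment at which its call begins. There is no depth.
- job_done(): hands the job in, once; it reports no verdict.
Trained networks look in a picture, given as the dict that the camera call returned (one of the last four; its "shot" number tells which), for a name from the list of things; names that differ only in an ending like _2 or _b are one class to them, and where a whole thing is asked for, a point or a joint stands for the part that bears it (a point fixed in the world has none). Each returns a list of dicts, best first, with "confidence" (0 to 1); they miss things now and then, are a little off and sometimes report something else, mostly with a low value. They report only what shows in the picture. A call takes as long as a camera call.
- regions_of(picture, label): "region" (480x640 bool, what is visible of it).
- pinpoint(picture, label): "position" ([x, y, z] in m, in world coordinates, good to about 4 mm: a listed point, or the origin of a listed thing).
The state is a dict: "time": time; "q": joint angles; "qd": joint speeds; "joint_efforts": joint torques, N m; "ee_pos": TCP position; "tcp_rot": TCP orientation; "wrist_force": force on the tool from outside, world axes, zero at the start; "torque": the same for the moment, N m; "opening": finger opening in m.
Only numpy, scipy, OpenCV 4.12 (cv2) and the standard library are available. Lean on these libraries where they do the work, as an engineer would, in place of code of your own. Each camera call takes 0.05 s, during which the arm holds its last target. There are 200 camera calls.

## Working session

There is one attempt and no reset: what is moved stays moved. The work goes in short steps, Python scripts to look and compute and a shell command to move; the robot and the scene stay as the last step left them, time stands still between calls to the robot, and variables do not carry over. Pictures are saved under pics/ and viewed, about 8 in all and at most 12, crops included, and the job is handed in when it is done.

```bash
mkdir -p pics
cat > h.py <<'E'
from workcell import *
import numpy as np, cv2
def pic(cam,fn=None):
    p=camera(cam)
    if fn: cv2.imwrite('pics/'+fn,p['img'][:,:,::-1])
    return p
def proj(p,w):
    c=np.linalg.inv(p['cam_to_world'])@np.r_[w,1]
    return p['fx']*c[0]/c[2]+p['cx'],p['fy']*c[1]/c[2]+p['cy']
E
python3 - <<'E'
from h import *
o=get_obs();print({k:np.round(v,3).tolist() for k,v in o.items()})
try: print(tcp_to_grasp)
except Exception as e: print(e)
P=[]
for c in ('scene','top'):
    p=pic(c,f'{c}1.png');P.append(p['img'])
    print(c,np.round(p['cam_to_world'],3).tolist(),p['fx'])
    for n in ['cup_mid','cup_rim','pan','dropper_bulb','bottle_neck','tube_rack','reagent_bottle','dropper_tip']:
        print(n,[(np.round(d['position'],4).tolist(),round(d['confidence'],2)) for d in pinpoint(p,n)[:2]])
E
```

```text
{'time': 0.0, 'q': [-76.147, 5.011, 10.034, 95.098, 0.001, 90.001], 'qd': [-0.089, 0.016, -0.048, 0.007, -0.033, 0.046], 'joint_efforts': [0.005, -52.039, 46.48, 0.016, 0.0, -0.0], 'ee_pos': [0.132, -0.534, 0.231], 'tcp_rot': [-179.924, -0.001, 13.852], 'wrist_force': [0.303, -0.414, -0.693], 'torque': [-0.031, 0.026, -0.033], 'opening': 0.086}
0.0187
scene [[-0.857, -0.362, 0.368, 0.055], [-0.516, 0.615, -0.597, 0.651], [-0.01, -0.701, -0.713, 0.893], [0.0, 0.0, 0.0, 1.0]] 541.1705813630807
cup_mid [([0.4615, -0.3087, 0.0397], 0.66)]
cup_rim [([0.4616, -0.3117, 0.0063], 0.73)]
pan [([0.4796, -0.0674, 0.043], 0.68), ([0.4777, 0.32, 0.0782], 0.25)]
dropper_bulb [([0.4768, 0.3213, 0.1125], 0.69)]
bottle_neck [([0.475, 0.3188, 0.0803], 0.93)]
tube_rack [([0.4586, 0.0883, -0.001], 0.64)]
reagent_bottle []
dropper_tip []
top [[-0.027, -0.997, 0.077, 0.405], [-0.999, 0.029, 0.026, -0.016], [-0.028, -0.076, -0.997, 1.131], [0.0, 0.0, 0.0, 1.0]] 448.42909808153803
cup_mid [([0.4658, -0.3111, 0.0436], 0.91)]
cup_rim [([0.4644, -0.3095, 0.0043], 0.76)]
pan [([0.4819, -0.0755, 0.0418], 0.78)]
dropper_bulb [([0.4819, 0.3178, 0.113], 0.51)]
bottle_neck [([0.4788, 0.3212, 0.0797], 0.53)]
tube_rack [([0.4576, 0.0832, -0.0018], 0.62)]
reagent_bottle [([0.467, 0.1822, -0.0003], 0.63)]
dropper_tip [([0.4616, -0.308, 0.0042], 0.49)]
```

View pics/scene1.png

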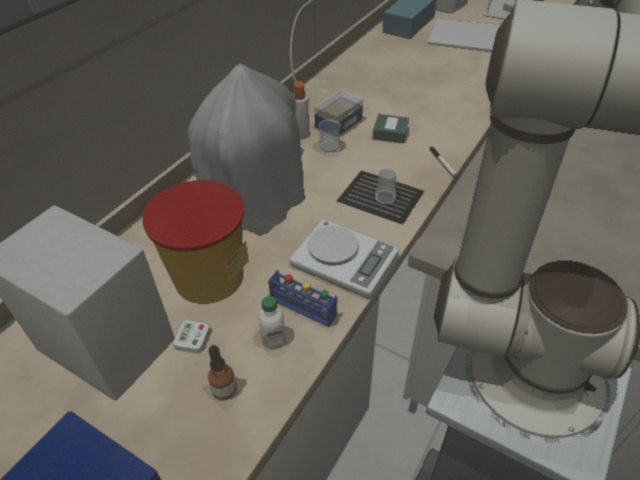

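View pics/top1.png

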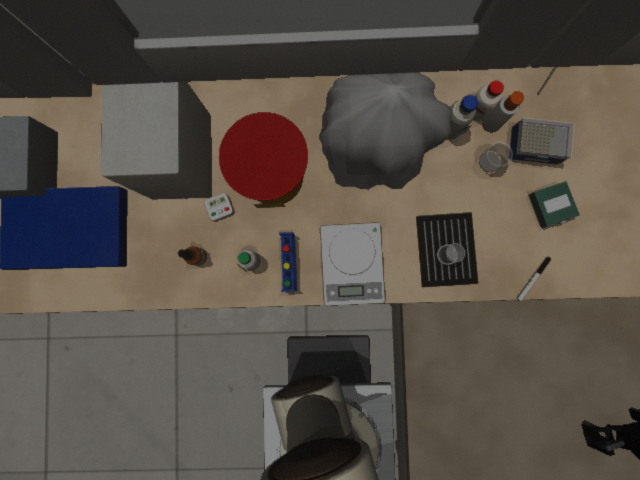

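Scene view: the cup is at (386,185) on the mat, the pan at (333,244) and the dropper at (218,360). The top view agrees, with the cup at (451,253), the pan at (352,252) and the bottle at (195,256).

Plan: hold the tool horizontal with the jaws level, straddle the cup, grip it, then roll it 180° about the tool axis.

```bash
python3 - <<'E'
from h import *
from scipy.spatial.transform import Rotation as R
r=R.from_euler('y',-90,degrees=True)*R.from_euler('z',-13.85,degrees=True)
print(r.as_rotvec(degrees=True))
E
python3 -m pendant '[[100,[170,110,20],[0,0,0]],[100,[170,110,20],[0,0,0]],[100,[170,110,20],[0,0,0]],[100,[170,110,20],[0,0,0]],[100,[343,224,20],[0,0,0]],[100,[343,224,20],[0,0,0]],[100,[343,224,20],[0,0,0]],[100,[343,224,20],[0,0,0]],[100,[343,224,20],[0,0,0]],[100,[343,224,20],[0,0,0]],[100,[343,224,20],[0,0,0]]]'
python3 -c "
from workcell import *;print(get_obs()['q'])"
```

```text
[ 10.87298236 -89.52195512 -10.87298236]
time: 2.28
ee_pos: [0.4737, -0.311, 0.2516]
tcp_rot: [180.0, -0.0, 13.7]
wrist_force: [-0.0, 0.2, -0.4]
opening: 0.0852
[-3.32847702e+01  7.81245912e+00  1.54428131e+01  9.76123986e+01
 -1.20474005e-02  1.32969564e+02]
```

```bash
python3 -m pendant '[[100,[0,0,0],[5.4,-44.8,-5.4]],[100,[0,0,0],[5.4,-44.8,-5.4]],[100,[0,0,0],[5.4,-44.8,-5.4]],[100,[0,0,0],[5.4,-44.8,-5.4]],[100,[0,0,0],[5.4,-44.8,-5.4]],[100,[0,0,0],[10.8,-89.5,-10.8]],[100,[0,0,0],[10.8,-89.5,-10.8]],[100,[0,0,0],[10.8,-89.5,-10.8]],[100,[0,0,0],[10.8,-89.5,-10.8]],[100,[0,0,0],[10.8,-89.5,-10.8]],[100,[0,0,0],[10.8,-89.5,-10.8]],[100,[0,0,0],[10.8,-89.5,-10.8]]]'
python3 - <<'E'
from h import *
print(np.round(get_obs()['q'],1))
p=pic('scene','s2.png')
E
```

```text
time: 3.78
ee_pos: [0.4774, -0.3193, 0.2557]
tcp_rot: [-107.4, -90.0, -72.4]
wrist_force: [-0.7, 0.1, -0.1]
opening: 0.0852
[-59.  -31.5 -65.8 -34.3  59.2 180. ]
```

View pics/s2.png

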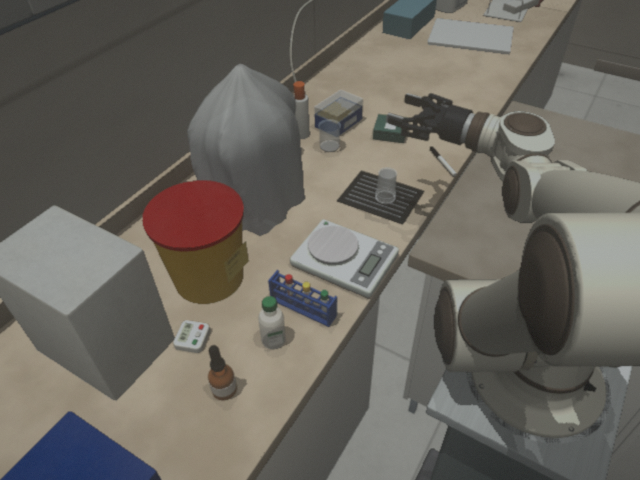

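Run:
```python
from h import *
P={c:pic(c,c+'3.png') for c in('top','scene')}
def at(p,u,v,z):
    M=p['cam_to_world'];d=M[:3,:3]@[(u-p['cx'])/p['fx'],(v-p['cy'])/p['fy'],1];o=M[:3,3];return (o+d*(z-o[2])/d[2])[:2].round(3)
for z in(0,-.05,-.1,-.2): print(z,'top',at(P['top'],394,304,z),at(P['top'],403,304,z),at(P['top'],405,470,z),'scene',at(P['scene'],413,258,z),at(P['scene'],425,410,z), at(P['scene'],510,103,z))
print('counter edge',at(P['top'],300,311,0),at(P['top'],500,299,0))
print('cart',at(P['top'],263,383,0),at(P['top'],391,383,0))
a=cv2.resize(P['top']['img'][200:480,240:640],(800,560));b=cv2.resize(P['scene']['img'][80:320,320:640],(800,600))
cv2.imwrite('pics/c.png',b[:,:,::-1])
```

```text
0 top [ 0.345 -0.175] [ 0.345 -0.198] [-0.055 -0.186] scene [ 0.317 -0.157] [0.146 0.168] [ 0.33  -0.904]
-0.05 top [ 0.342 -0.182] [ 0.342 -0.206] [-0.076 -0.193] scene [ 0.331 -0.202] [0.151 0.141] [ 0.346 -0.991]
-0.1 top [ 0.34  -0.189] [ 0.339 -0.214] [-0.096 -0.201] scene [ 0.346 -0.247] [0.156 0.114] [ 0.361 -1.078]
-0.2 top [ 0.335 -0.203] [ 0.334 -0.23 ] [-0.137 -0.216] scene [ 0.375 -0.338] [0.166 0.06 ] [ 0.392 -1.252]
counter edge [0.334 0.06 ] [ 0.351 -0.437]
cart [0.159 0.156] [ 0.152 -0.16 ]
```

View pics/c.png

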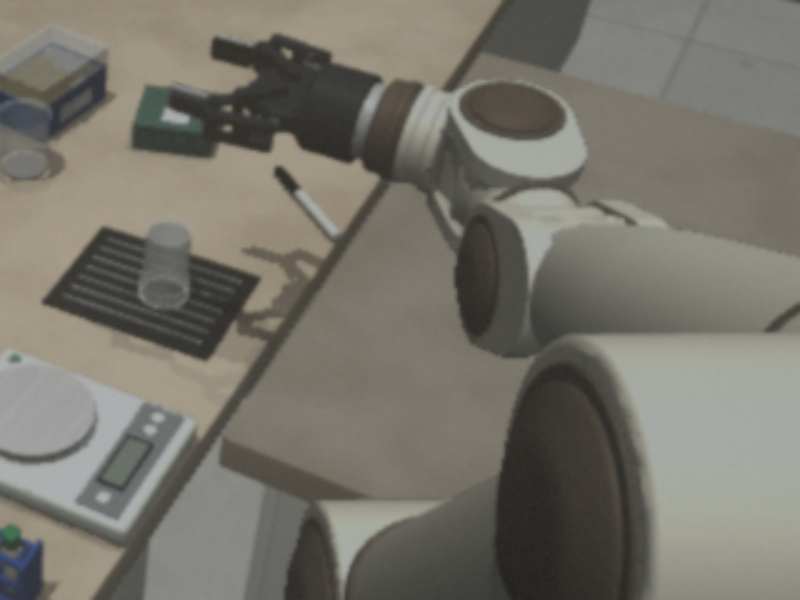

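The crop shows a side table, roughly level with the counter, under the wrist. A low horizontal tool would hit it, and q3 is already at its limit.

Instead I'll tip the cup onto its side from above. Then I'll regrip it with the tool tilted back 35° and turn it 90°.

```bash
python3 -m pendant '[[100,[0,0,0],[0,45,0]],[100,[0,0,0],[0,45,0]],[100,[0,0,0],[0,45,0]],[100,[0,0,0],[0,45,0]],[100,[0,0,0],[0,45,0]],[100,[0,0,0],[0,90,0]],[100,[0,0,0],[0,90,0]],[100,[0,0,0],[0,90,0]],[100,[0,0,0],[0,90,0]],[100,[0,0,0],[0,90,0]],[100,[0,0,0],[0,90,0]],[100,[0,0,0],[0,90,0]]]'
python3 -m pendant '[[100,[-13,10,-40],[0,0,45]],[100,[-13,10,-40],[0,0,45]],[100,[-13,10,-40],[0,0,45]],[100,[-13,10,-40],[0,0,45]],[100,[-13,10,-40],[0,0,45]],[100,[-13,10,-90],[0,0,90]],[100,[-13,10,-90],[0,0,90]],[100,[-13,10,-90],[0,0,90]],[100,[-13,10,-90],[0,0,90]],[100,[-13,10,-90],[0,0,90]],[100,[-13,10,-90],[0,0,90]],[100,[-13,10,-90],[0,0,90]]]'
python3 -c "
from h import *
print(np.round(get_obs()['q'],1))
for c in ('top','scene'): 
  p=pic(c);print([np.round(d['position'],4) for d in pinpoint(p,'cup_mid')])"
```

```text
time: 5.42
ee_pos: [0.4776, -0.319, 0.2547]
tcp_rot: [-179.7, 0.1, -0.2]
wrist_force: [-0.3, -0.0, -0.2]
opening: 0.0854
time: 6.92
ee_pos: [0.4645, -0.309, 0.1648]
tcp_rot: [-179.8, 0.1, 89.6]
wrist_force: [-0.2, -0.5, -0.4]
opening: 0.0854
[-33.5   5.3   3.1  87.9  -0.2  56.8]
[array([ 0.4681, -0.3126,  0.0395])]
[array([ 0.4625, -0.3072,  0.0418])]
```

```bash
python3 -m pendant '[[100,[0,0,-50],[0,0,0]],[100,[0,0,-90],[0,0,0]],[100,[0,0,-120],[0,0,0]],[100,[0,0,-137],[0,0,0]],[100,[0,0,-137],[0,0,0]],[100,[0,0,-137],[0,0,0]],[20,[0,0,-137],[0,0,0]],[20,[0,0,-137],[0,0,0]],[20,[0,0,-137],[0,0,0]],[20,[0,0,-137],[0,0,0]],[20,[0,0,-137],[0,0,0]],[20,[0,0,-137],[0,0,0]],[20,[0,0,-137],[0,0,0]],[20,[0,0,-137],[0,0,0]]]' 25
```

```text
time: 8.88
ee_pos: [0.465, -0.3093, 0.0285]
tcp_rot: [-179.8, 0.2, 89.8]
wrist_force: [-1.6, -0.3, 5.1]
opening: 0.0463
```

```bash
python3 -m pendant '[[20,[0,0,25],[0,0,0]],[20,[0,10,40],[0,0,0]],[20,[0,20,40],[10,0,0]],[20,[0,30,40],[20,0,0]],[20,[0,30,40],[30,0,0]],[20,[0,30,40],[40,0,0]],[20,[0,30,40],[50,0,0]],[20,[0,30,40],[50,0,0]],[20,[0,30,40],[50,0,0]],[20,[0,30,30],[50,0,0]],[20,[0,30,20],[50,0,0]],[20,[0,30,14],[50,0,0]],[20,[0,30,14],[50,0,0]],[20,[0,30,14],[50,0,0]]]'
python3 -c "
from h import *
print(np.round(get_obs()['q'],1))
p=pic('scene','s4.png')
cv2.imwrite('pics/c4.png',cv2.resize(p['img'][100:280,300:540],(800,600))[:,:,::-1])"
```

```text
time: 10.62
ee_pos: [0.465, -0.2792, 0.0427]
tcp_rot: [-179.5, -49.8, 89.7]
wrist_force: [-0.1, -1.3, -0.1]
opening: 0.0461
[-46.8  41.   21.2 111.2  31.3  31.3]
```

View pics/c4.png

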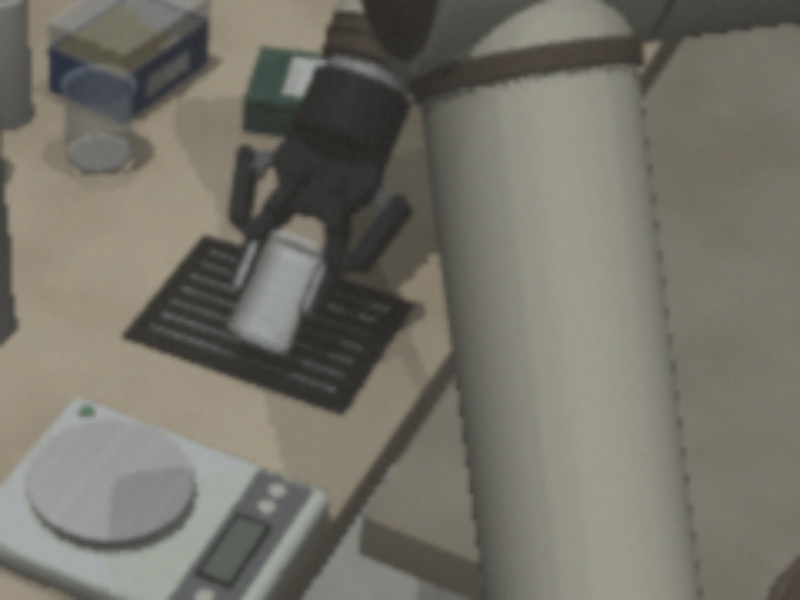

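The crop shows the cup held tilted, with its mouth towards the balance and its rim just above the mat. Releasing it to fall onto its side, then backing off along the tool axis.

```bash
python3 -m pendant '[[65,[0,0,-3],[0,0,0]],[80,[0,0,-3],[0,0,0]],[100,[0,0,-3],[0,0,0]],[100,[0,0,-3],[0,0,0]],[100,[0,0,-3],[0,0,0]],[100,[0,0,-3],[0,0,0]],[100,[0,-5,30],[0,0,0]],[100,[0,-10,80],[-10,0,0]],[100,[0,-10,120],[-20,0,0]],[100,[0,0,150],[-30,0,0]],[100,[0,20,170],[-40,0,0]],[100,[0,40,170],[-50,0,0]],[100,[0,60,170],[-60,0,0]],[100,[0,80,170],[-70,0,0]],[100,[0,80,170],[-80,0,0]],[100,[0,80,170],[-85,0,0]],[100,[0,80,170],[-85,0,0]],[100,[0,80,170],[-85,0,0]]]'
python3 -c "
from h import *
print(np.round(get_obs()['q'],1))
for c in ('top','scene'): 
  p=pic(c,c+'5.png');
  for n in('cup_mid','cup_rim'):print(n,[np.round(d['position'],4) for d in pinpoint(p,n)])
cv2.imwrite('pics/c5.png',cv2.resize(p['img'][100:280,300:540],(800,600))[:,:,::-1])"
```

```text
time: 12.92
ee_pos: [0.4651, -0.1994, 0.213]
tcp_rot: [180.0, 35.1, 89.7]
wrist_force: [-0.0, 0.4, -0.3]
opening: 0.0853
[ -4.4  -8.2 -10.5  84.8 -35.   85. ]
cup_mid [array([ 0.4612, -0.3198,  0.0276])]
cup_rim [array([ 0.4644, -0.2762,  0.0299])]
cup_mid [array([ 0.4603, -0.3193,  0.0271])]
cup_rim [array([ 0.4648, -0.2811,  0.0318])]
```

View pics/c5.png

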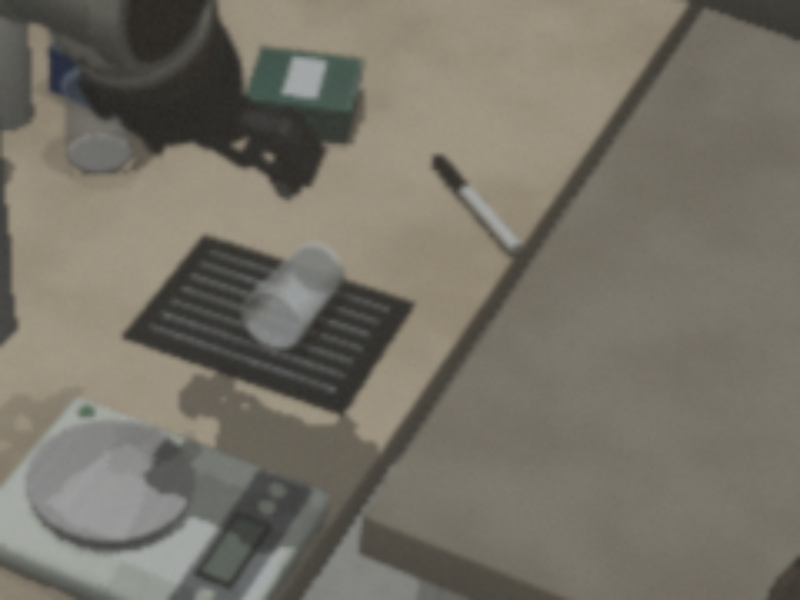

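The cup lies on its side with its mouth towards the balance, about 5° off y. Both cameras agree. Approaching along the tilted tool axis.

```bash
python3 -m pendant '[[100,[-4,-20,-40],[0,0,-5]],[100,[-4,-50,-80],[0,0,-5]],[100,[-4,-71,-116],[0,0,-5]],[100,[-4,-71,-116],[0,0,-5]],[100,[-4,-90,-143],[0,0,-5]],[100,[-4,-109,-170],[0,0,-5]],[100,[-4,-121,-187],[0,0,-5]],[100,[-4,-129,-198],[0,0,-5]],[100,[-4,-129,-198],[0,0,-5]],[100,[-4,-129,-198],[0,0,-5]],[20,[-4,-129,-198],[0,0,-5]],[20,[-4,-129,-198],[0,0,-5]],[20,[-4,-129,-198],[0,0,-5]],[20,[-4,-129,-198],[0,0,-5]],[20,[-4,-129,-198],[0,0,-5]],[20,[-4,-129,-198],[0,0,-5]],[20,[-4,-129,-198],[0,0,-5]],[20,[-4,-129,-198],[0,0,-5]]]' 25
```

```text
time: 15.48
ee_pos: [0.4613, -0.3289, 0.0155]
tcp_rot: [179.9, 35.2, 84.6]
wrist_force: [0.3, 3.3, 5.6]
opening: 0.047
```

```bash
python3 -m pendant '[[20,[0,10,30],[0,0,0]],[20,[0,40,80],[0,0,0]],[20,[0,80,130],[10,-0.9,0]],[20,[5,120,165],[20,-1.7,0]],[20,[10,160,165],[30,-2.6,0]],[20,[10,200,165],[40,-3.5,0]],[20,[15,230,165],[50,-4.4,0]],[20,[20,260,165],[60,-5.2,0]],[20,[21,270,165],[70,-6.1,0]],[20,[21,270,165],[80,-7,0]],[20,[21,270,165],[89.7,-7.8,0]],[20,[21,270,165],[89.7,-7.8,0]],[20,[21,270,165],[89.7,-7.8,0]],[20,[21,270,165],[89.7,-7.8,0]]]'
python3 -c "
from h import *
print(np.round(get_obs()['q'],1))
for c in ('top','scene'): 
  p=pic(c,c+'6.png');
  for n in('cup_mid','cup_rim','pan'):print(n,[(np.round(d['position'],4),d['confidence']) for d in pinpoint(p,n)])
cv2.imwrite('pics/c6.png',cv2.resize(p['img'][100:340,220:540],(800,600))[:,:,::-1])"
```

```text
time: 17.23
ee_pos: [0.4826, -0.0584, 0.1819]
tcp_rot: [-179.6, -54.7, 84.8]
wrist_force: [1.1, 0.1, -0.7]
opening: 0.0472
[-32.1  15.7   1.  108.2  46.5  48.5]
cup_mid [(array([ 0.4819, -0.0712,  0.1885]), 0.65), (array([ 0.4626,  0.1835, -0.0035]), 0.35)]
cup_rim [(array([ 0.4783, -0.0669,  0.2339]), 0.65), (array([ 0.4804, -0.0749,  0.0463]), 0.35)]
pan [(array([ 0.4827, -0.0783,  0.0441]), 0.85)]
cup_mid [(array([ 0.4783, -0.0691,  0.1891]), 0.58)]
cup_rim [(array([ 0.477 , -0.0726,  0.2316]), 0.6), (array([0.4544, 0.0886, 0.0018]), 0.21)]
pan [(array([ 0.4799, -0.0653,  0.0426]), 0.65)]
```

View pics/c6.png

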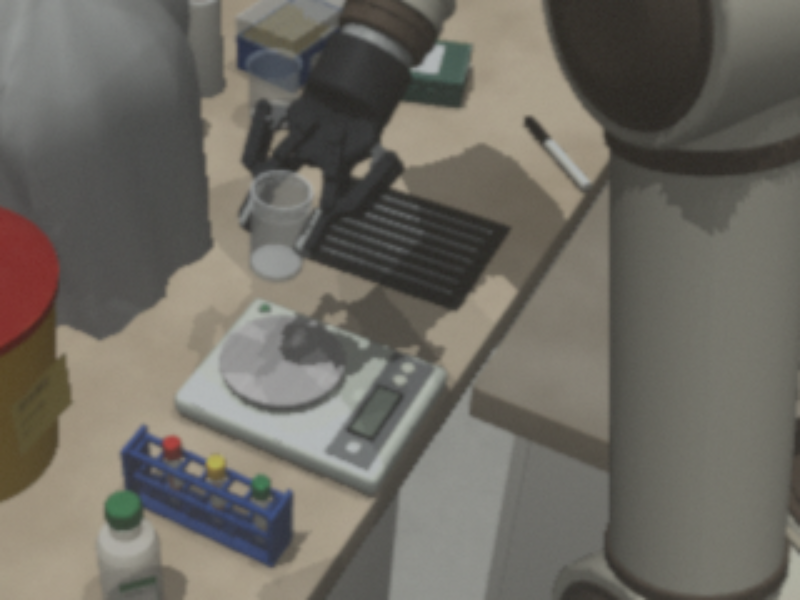

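Run:
```python
from h import *
for c in('top','scene'):
    p=pic(c)
    for d in regions_of(p,'pan')[:1]:
        m=d['region'].astype(np.uint8);cs,_=cv2.findContours(m,0,1);k=max(cs,key=cv2.contourArea)
        (u,v),ax,_=cv2.fitEllipse(cv2.convexHull(k))
        M=p['cam_to_world'];q=M[:3,:3]@[(u-p['cx'])/p['fx'],(v-p['cy'])/p['fy'],1];o=M[:3,3]
        print(c,d['confidence'],m.sum(),u,v,ax,o+q*(.042-o[2])/q[2])
```

```text
top 0.74 3691 349.33587646484375 267.25177001953125 (70.82141876220703, 106.5963134765625) [ 0.43855628 -0.06510821  0.042     ]
scene 0.76 4949 345.0914306640625 255.80348205566406 (72.74219512939453, 107.60359191894531) [ 0.43256937 -0.05090108  0.042     ]
```

Run:
```python
from h import *
t=np.linspace(0,2*np.pi,120,endpoint=False)
for c in('top','scene'):
    p=pic(c);g=cv2.GaussianBlur(cv2.imread(f'pics/{c}1.png',0).astype(np.float32),(0,0),1)
    W=np.linalg.inv(p['cam_to_world'])
    def pts(x,y,r):
        w=np.c_[x+r*np.cos(t),y+r*np.sin(t),np.full(120,.042),np.ones(120)]@W.T
        return (w[:,0]/w[:,2]*p['fx']+p['cx']).astype(np.float32),(w[:,1]/w[:,2]*p['fy']+p['cy']).astype(np.float32)
    s=lambda *a:cv2.remap(g,*pts(*a),cv2.INTER_LINEAR).ravel()
    best=max((np.abs(s(x,y,.0595)-s(x,y,.0525)).clip(0,25).mean(),x,y) for x in np.arange(.465,.5,.001) for y in np.arange(-.09,-.05,.001))
    print(c,np.round(best,4))
```

```text
top [ 8.0346  0.488  -0.087 ]
scene [14.676  0.471 -0.065]
```

Run:
```python
from h import *
t=np.linspace(0,2*np.pi,200);out=[]
for c,(a,b) in (('top',(352,252)),('scene',(333,246))):
    p=pic(c);im=cv2.imread(f'pics/{c}1.png')[b-37:b+38,a-50:a+50];im=cv2.resize(im,(800,600),interpolation=cv2.INTER_CUBIC)[:, 100:500]
    q=[proj(p,[.481+.056*np.cos(k),-.0715+.056*np.sin(k),.042]) for k in t]
    q=[((u-a+50+.5)*8-100,(v-b+37+.5)*8) for u,v in q]
    cv2.polylines(im,[np.int32(q)],True,(0,0,255),1);out.append(im)
cv2.imwrite('pics/pan.png',np.hstack(out))
```

```text
(no output)
```

View pics/pan.png

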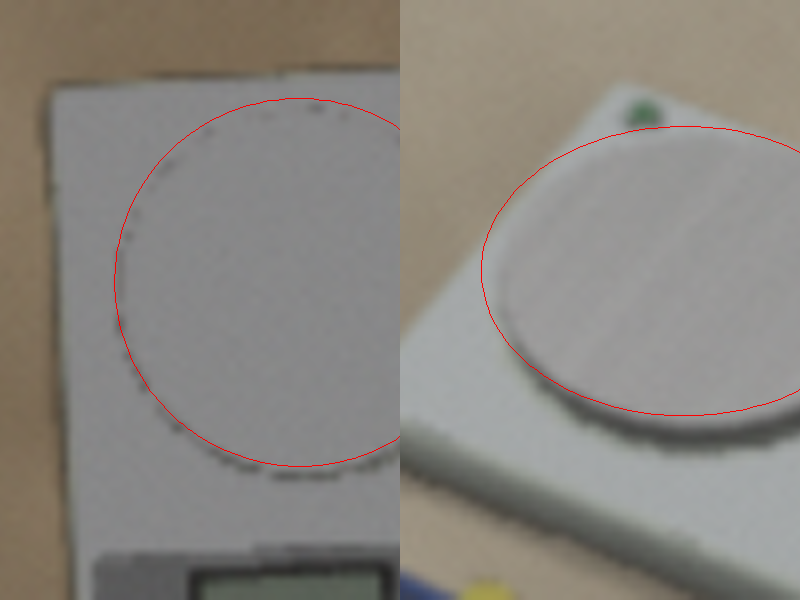

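In the overlay the pan circle should shift about 3 mm towards −x, so the pan is at about (0.478, −0.0715). Lowering the cup with small corrections.

```bash
python3 -m pendant '[[20,[-3,-1,-40],[0,0,0]],[20,[-3,-1,-80],[0,0,0]],[20,[-3,-1,-98],[0,0,0]],[20,[-3,-1,-103],[0,0,0]],[20,[-3,-1,-103],[0,0,0]],[20,[-3,-1,-105],[0,0,0]],[20,[-3,-1,-105],[0,0,0]]]'
python3 -m pendant '[[20,[0,0,-1],[0,0,0]],[20,[0,0,-2],[0,0,0]],[20,[0,0,-2],[0,0,0]]]'
```

```text
time: 18.9
ee_pos: [0.4796, -0.0601, 0.076]
tcp_rot: [-179.4, -54.8, 84.5]
wrist_force: [-1.4, 0.6, -0.2]
opening: 0.047
time: 19.27
ee_pos: [0.4796, -0.0601, 0.074]
tcp_rot: [-179.4, -54.8, 84.5]
wrist_force: [0.2, 1.3, -0.8]
opening: 0.0473
```

```bash
python3 -m pendant '[[20,[0,0,-1],[0,0,0]],[20,[0,0,-2],[0,0,0]],[20,[0,0,-2],[0,0,0]]]'
python3 -c "
from h import *
for c in ('top','scene'): 
  p=pic(c);
  for n in('cup_mid','cup_rim'):print(n,[(np.round(d['position'],4),d['confidence']) for d in pinpoint(p,n)])"
```

```text
time: 19.65
ee_pos: [0.4802, -0.0599, 0.0734]
tcp_rot: [-179.6, -54.9, 84.6]
wrist_force: [0.5, 0.2, 10.0]
opening: 0.0467
cup_mid [(array([ 0.4803, -0.0734,  0.0811]), 0.79)]
cup_rim [(array([ 0.4822, -0.0771,  0.0456]), 0.71), (array([ 0.4731, -0.0707,  0.1229]), 0.63)]
cup_mid [(array([ 0.474 , -0.0697,  0.0811]), 0.85)]
cup_rim [(array([ 0.4744, -0.0725,  0.1252]), 0.77), (array([ 0.4773, -0.0689,  0.0443]), 0.33)]
```

Contact (10 N) with the cup standing at the pan's centre. Backing off slightly, releasing and retreating along the tool axis.

```bash
python3 -m pendant '[[20,[0,0,1],[0,0,0]],[20,[0,0,1],[0,0,0]],[65,[0,0,1],[0,0,0]],[75,[0,0,1],[0,0,0]],[100,[0,0,1],[0,0,0]],[100,[0,0,1],[0,0,0]],[100,[0,0,1],[0,0,0]],[100,[-1,-16,12],[0,0,0]],[100,[-3,-40,28],[0,0,0]],[100,[-6,-80,56],[0,0,0]],[100,[-8,-120,100],[0,0,0]],[100,[-8,-120,150],[0,0,0]],[100,[-8,-120,200],[-10,0,0]],[100,[-8,-120,220],[-20,0,0]],[100,[-8,-120,220],[-30,0,0]],[100,[-8,-120,220],[-40,0,0]],[100,[-8,-120,220],[-55,0,0]],[100,[-8,-120,220],[-55,0,0]],[100,[-8,-120,220],[-55,0,0]]]'
python3 - <<'E'
from h import *
print(np.round(get_obs()['q'],1))
for c in ('top','scene'): 
  p=pic(c,c+'7.png');
  for n in('cup_mid','cup_rim','dropper_bulb','bottle_neck','reagent_bottle','tube_rack'):print(n,[(np.round(d['position'],4),round(d['confidence'],2)) for d in pinpoint(p,n)[:2]])
cv2.imwrite('pics/c7.png',cv2.resize(p['img'][200:425,180:480],(800,600))[:,:,::-1])
E
```

```text
time: 22.32
ee_pos: [0.4721, -0.1787, 0.2941]
tcp_rot: [175.9, -0.0, 87.0]
wrist_force: [-0.2, -0.1, -1.2]
opening: 0.0852
[-21.5  -3.3   8.7  98.1   1.3  71.6]
cup_mid [(array([ 0.4806, -0.0726,  0.0806]), 0.55)]
cup_rim [(array([ 0.4808, -0.0694,  0.1198]), 0.89)]
dropper_bulb [(array([0.4797, 0.322 , 0.1144]), 0.64)]
bottle_neck [(array([0.4805, 0.3238, 0.0842]), 0.67)]
reagent_bottle [(array([ 0.4663,  0.184 , -0.0033]), 0.96)]
tube_rack [(array([ 0.4807, -0.0734,  0.0789]), 0.68), (array([0.4609, 0.0845, 0.003 ]), 0.59)]
cup_mid [(array([ 0.4761, -0.0688,  0.0808]), 0.96)]
cup_rim [(array([ 0.4812, -0.0721,  0.1239]), 0.86)]
dropper_bulb [(array([0.4751, 0.3182, 0.1136]), 0.88)]
bottle_neck [(array([0.4763, 0.3171, 0.0786]), 0.9)]
reagent_bottle [(array([0.463 , 0.18  , 0.0022]), 0.65)]
tube_rack [(array([0.4598, 0.0861, 0.    ]), 0.94)]
```

View pics/c7.png

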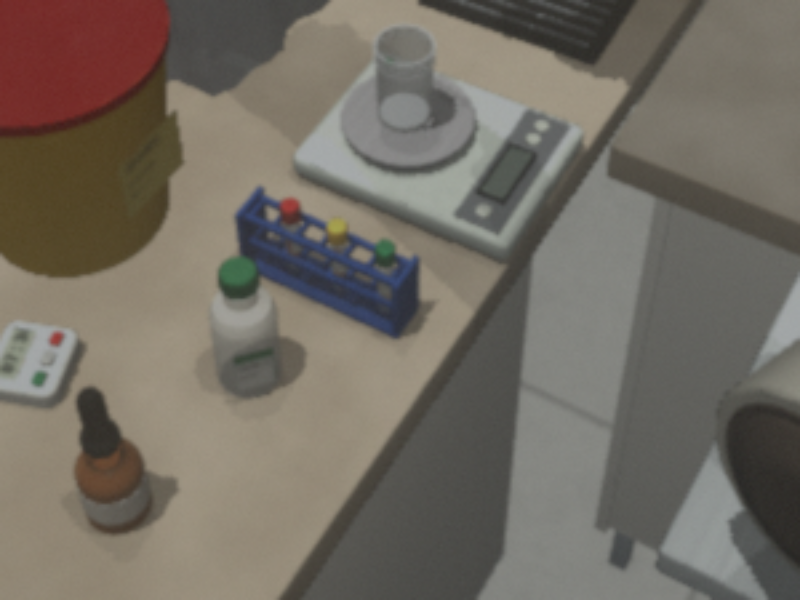

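The crop shows the cup upright on the pan at about (405,80), with the rack, reagent bottle and dropper undisturbed. Checking the tall box behind the dropper before I move.

```bash
python3 - <<'E'
from h import *
P={c:pic(c) for c in('top','scene')}
def at(p,u,v,z):
    M=p['cam_to_world'];d=M[:3,:3]@[(u-p['cx'])/p['fx'],(v-p['cy'])/p['fy'],1];o=M[:3,3];return (o+d*(z-o[2])/d[2])[:2].round(3)
print('box base',at(P['scene'],112,396,0),at(P['scene'],174,352,0),at(P['top'],212,196,0))
print('bin base',at(P['scene'],212,303,0),at(P['scene'],240,288,0))
for z in(.15,.2,.25,.3):print(z,at(P['top'],130,198,z),at(P['scene'],82,302,z),at(P['top'],183,198,z),at(P['scene'],143,265,z),'bin',at(P['top'],264,198,z))
E
python3 -m pendant '[[100,[-40,60,0],[0.2,4.1,8]],[100,[-40,120,0],[0.2,4.1,18]],[100,[-40,180,0],[0.2,4.1,28]],[100,[-40,240,0],[0.2,4.1,38]],[100,[-40,300,0],[0.2,4.1,48]],[100,[-40,360,0],[0.2,4.1,58]],[100,[-40,420,0],[0.2,4.1,68]],[100,[-40,480,0],[0.2,4.1,78]],[100,[-40,499,0],[0.2,4.1,88]],[100,[-40,499,0],[0.2,4.1,93]],[100,[-40,499,0],[0.2,4.1,93]],[100,[-40,499,0],[0.2,4.1,93]],[100,[-40,499,0],[0.2,4.1,93]]]'
```

```text
box base [0.645 0.433] [0.611 0.305] [0.633 0.279]
bin base [0.624 0.173] [0.599 0.111]
0.15 [0.604 0.425] [0.726 0.368] [0.6   0.305] [0.697 0.249] bin [0.594 0.124]
0.2 [0.594 0.403] [0.681 0.387] [0.59  0.289] [0.653 0.276] bin [0.585 0.117]
0.25 [0.584 0.38 ] [0.636 0.406] [0.58  0.273] [0.61  0.303] bin [0.575 0.11 ]
0.3 [0.574 0.358] [0.591 0.425] [0.57  0.256] [0.567 0.33 ] bin [0.565 0.103]
time: 24.75
ee_pos: [0.4323, 0.3188, 0.2936]
tcp_rot: [178.5, -2.7, 179.8]
wrist_force: [0.7, 0.3, 0.5]
opening: 0.0855
```

Run:
```python
from h import *
from scipy.spatial.transform import Rotation as R
o=get_obs();E=lambda a:R.from_euler('xyz',a,degrees=True)
print((E([180,0,180])*E(o['tcp_rot']).inv()).as_rotvec(degrees=True), o['ee_pos'],np.round(o['q'],1))
for c in('top','scene'):
    p=pic(c)
    for n in('dropper_bulb','bottle_neck'):
        print(c,n,[(np.round(d['position'],4),round(d['confidence'],2)) for d in pinpoint(p,n)[:1]])
    d=regions_of(p,'dropper_bulb')
    if d:
        m=d[0]['region'];v,u=np.nonzero(m);print(m.sum(),u.mean(),v.mean(),proj(p,[.4784,.3198,.1145]))
```

```text
[-1.49537802 -2.65309949  0.27950402] [0.43229511 0.31875227 0.29362912] [ 34.9   6.5  18.7 103.5   2.7  35.2]
top dropper_bulb [(array([0.4798, 0.3195, 0.1112]), 0.63)]
top bottle_neck [(array([0.4769, 0.3191, 0.081 ]), 0.6)]
385 352.75324675324674 247.63896103896104 (np.float64(182.03758831730693), np.float64(253.60899882556933))
scene dropper_bulb [(array([0.4794, 0.3204, 0.1116]), 0.71)]
scene bottle_neck []
310 216.24516129032259 358.85806451612905 (np.float64(213.57311440643974), np.float64(355.1391189460229))
```

```bash
python3 -m pendant '[[100,[46,1,0],[-1.5,-2.7,0.3]],[100,[46,1,-30],[-1.5,-2.7,0.3]],[100,[46,1,-80],[-1.5,-2.7,0.3]],[100,[46,1,-130],[-1.5,-2.7,0.3]],[100,[46,1,-165],[-1.5,-2.7,0.3]],[100,[46,1,-185],[-1.5,-2.7,0.3]],[100,[46,1,-195],[-1.5,-2.7,0.3]],[100,[46,1,-195],[-1.5,-2.7,0.3]],[100,[46,1,-195],[-1.5,-2.7,0.3]]]'
python3 - <<'E'
from h import *
o=[pic(c)['img'] for c in('scene','top')]
cv2.imwrite('pics/c8.png',np.hstack([cv2.resize(o[0][290:410,160:280],(400,400)),cv2.resize(o[1][200:300,140:240],(400,400))])[:,:,::-1])
E
```

```text
time: 26.28
ee_pos: [0.4787, 0.3204, 0.0996]
tcp_rot: [180.0, 0.1, -179.9]
wrist_force: [-0.9, -0.2, -0.3]
opening: 0.0855
```

View pics/c8.png

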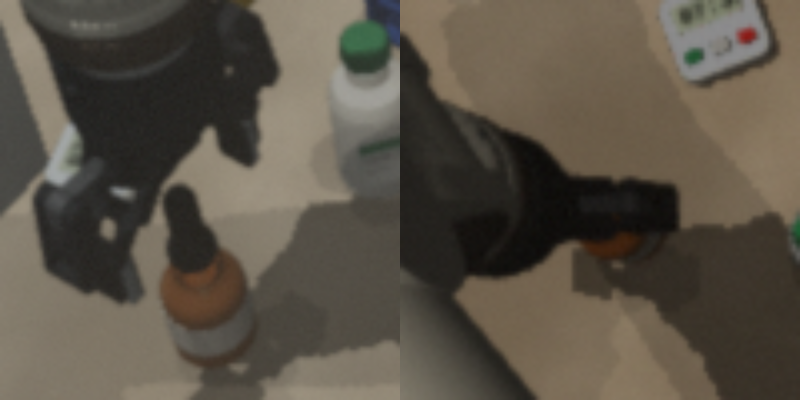

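Fingers straddle the bulb symmetrically in both crops: bulb at (183,212), fingertip midpoint at about (187,228). Closing, then lifting straight up.

```bash
python3 -m pendant '[[40,[0,0,0],[0,0,0]],[30,[0,0,0],[0,0,0]],[25,[0,0,0],[0,0,0]],[20,[0,0,0],[0,0,0]],[10,[0,0,0],[0,0,0]],[0,[0,0,0],[0,0,0]],[0,[0,0,0],[0,0,0]],[0,[0,0,0],[0,0,0]],[0,[0,0,0],[0,0,0]]]' 30
python3 -m pendant '[[0,[0,0,10],[0,0,0]],[0,[0,0,20],[0,0,0]],[0,[0,0,30],[0,0,0]],[0,[0,0,40],[0,0,0]],[0,[0,0,50],[0,0,0]],[0,[0,0,62],[0,0,0]],[0,[0,0,74],[0,0,0]],[0,[0,0,90],[0,0,0]],[0,[0,0,120],[0,0,0]],[0,[0,0,150],[0,0,0]],[0,[0,0,165],[0,0,0]],[0,[0,0,165],[0,0,0]],[0,[0,0,165],[0,0,0]]]'
python3 - <<'E'
from h import *
for c in('top','scene'):
    p=pic(c)
    for n in('dropper_bulb','dropper_tip','bottle_neck','cup_rim'):
        print(c,n,[(np.round(d['position'],4),round(d['confidence'],2)) for d in pinpoint(p,n)[:1]])
cv2.imwrite('pics/c9.png',cv2.resize(p['img'][210:420,140:420],(800,600))[:,:,::-1])
E
```

```text
time: 27.5
ee_pos: [0.4787, 0.3204, 0.0995]
tcp_rot: [180.0, 0.1, -179.9]
wrist_force: [-0.6, -0.7, 0.6]
opening: 0.0171
time: 29.12
ee_pos: [0.4786, 0.3203, 0.2639]
tcp_rot: [180.0, 0.1, -179.9]
wrist_force: [-0.1, 0.2, -0.7]
opening: 0.0173
top dropper_bulb []
top dropper_tip []
top bottle_neck [(array([0.4779, 0.3206, 0.0812]), 0.88)]
top cup_rim [(array([ 0.4802, -0.0664,  0.1234]), 0.85)]
scene dropper_bulb [(array([0.4779, 0.3226, 0.2785]), 0.55)]
scene dropper_tip [(array([0.477 , 0.32  , 0.0807]), 0.25)]
scene bottle_neck [(array([0.4759, 0.3169, 0.0791]), 0.76)]
scene cup_rim [(array([ 0.4808, -0.0716,  0.1247]), 0.9)]
```

View pics/c9.png

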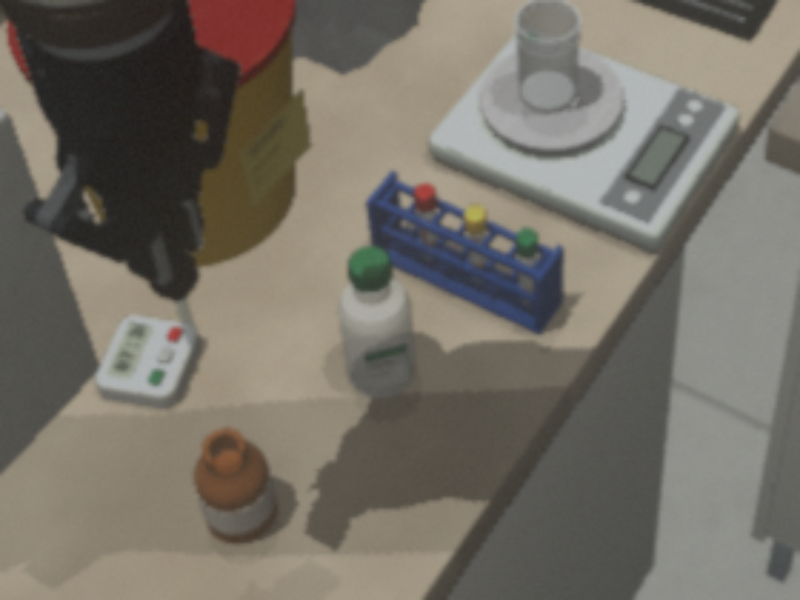

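The crop shows the dropper clear of the bottle, its tip at about (195,330). The bottle is still standing and nothing else has moved. Carrying it over the rack with the tip at about 0.18 m.

```bash
python3 -m pendant '[[0,[0,-20,5],[0,0,0]],[0,[0,-50,5],[0,0,0]],[0,[0,-90,5],[0,0,0]],[0,[0,-130,5],[0,0,0]],[0,[0,-170,5],[0,0,0]],[0,[0,-210,5],[0,0,0]],[0,[0,-250,5],[0,0,0]],[0,[0,-290,5],[0,0,0]],[0,[0,-330,5],[0,0,0]],[0,[1,-360,0],[0,0,0]],[0,[1,-380,0],[0,0,0]],[0,[1,-390,0],[0,0,0]],[0,[1,-390,0],[0,0,0]],[0,[1,-390,-20],[0,0,0]],[0,[1,-390,-30],[0,0,0]],[0,[1,-390,-30],[0,0,0]],[0,[1,-390,-30],[0,0,0]]]'
python3 - <<'E'
from h import *
o=get_obs();t=np.array(o['ee_pos'])
for c in('top','scene'):
    p=pic(c)
    for n in('dropper_bulb','dropper_tip','cup_rim','cup_mid','pan'):
        print(c,n,[(np.round(d['position'],4),round(d['confidence'],2)) for d in pinpoint(p,n)[:2]])
u,v=map(int,proj(p,t-[0,0,.07]));print(u,v,'tip pred',proj(p,t+[0,0,.0155-.101]),'rim',proj(p,[.480,-.07,.121]))
cv2.imwrite('pics/c10.png',cv2.resize(p['img'][v-60:v+60,u-80:u+80],(800,600),interpolation=cv2.INTER_CUBIC)[:,:,::-1])
E
```

```text
time: 31.75
ee_pos: [0.4798, -0.0694, 0.2351]
tcp_rot: [180.0, 0.1, -179.9]
wrist_force: [-1.3, 0.2, 0.3]
opening: 0.0171
top dropper_bulb []
top dropper_tip []
top cup_rim []
top cup_mid []
top pan []
scene dropper_bulb [(array([ 0.4792, -0.0699,  0.25  ]), 0.48)]
scene dropper_tip [(array([0.4776, 0.3167, 0.0784]), 0.6), (array([ 0.4809, -0.0712,  0.1519]), 0.56)]
scene cup_rim [(array([ 0.4802, -0.071 ,  0.1225]), 0.83)]
scene cup_mid [(array([ 0.4781, -0.0691,  0.0805]), 0.86), (array([ 0.4769, -0.0705,  0.1249]), 0.5)]
scene pan [(array([ 0.4797, -0.0682,  0.045 ]), 0.94), (array([ 0.4819, -0.0715,  0.1256]), 0.19)]
330 200 tip pred (np.float64(330.5219772847073), np.float64(205.999976200572)) rim (np.float64(330.58542427693425), np.float64(216.01006145249863))
```

View pics/c10.png

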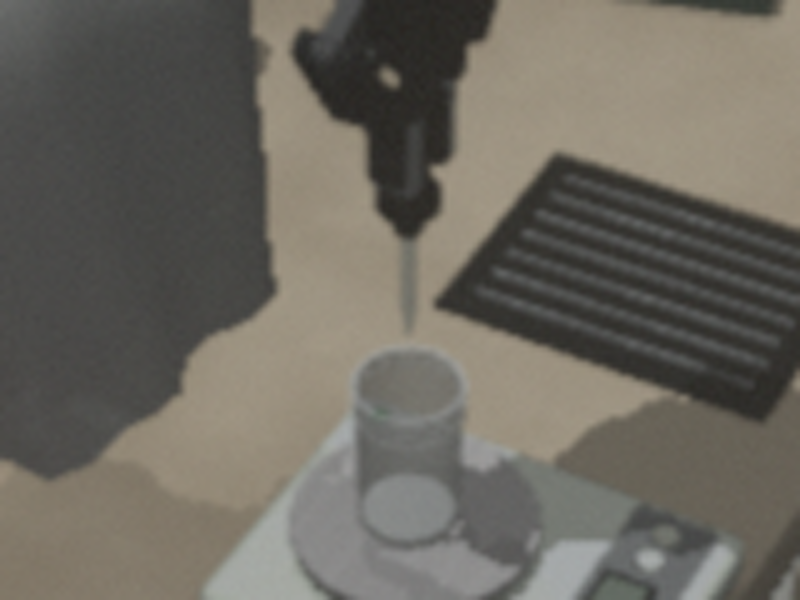

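The crop shows the tube vertical with its tip at (408,333), directly over the mouth's centre at (410,386). Lowering to about 8 mm above the rim.

```bash
python3 -m pendant '[[0,[0,-1,-8],[0,0,0]],[0,[0,-1,-15],[0,0,0]],[0,[0,-1,-20],[0,0,0]],[0,[0,-1,-20],[0,0,0]],[0,[0,-1,-20],[0,0,0]],[0,[0,-1,-20],[0,0,0]],[0,[0,-1,-20],[0,0,0]],[0,[0,-1,-20],[0,0,0]]]'
python3 - <<'E'
from h import *
o=get_obs();t=np.array(o['ee_pos']);print(np.round(o['qd'],2))
p=pic('scene')
for n in('dropper_tip','cup_rim'):
    print(n,[(np.round(d['position'],4),round(d['confidence'],2)) for d in pinpoint(p,n)[:2]])
u,v=330,210
cv2.imwrite('pics/c11.png',cv2.resize(p['img'][v-60:v+60,u-80:u+80],(800,600),interpolation=cv2.INTER_CUBIC)[:,:,::-1])
E
```

```text
time: 33.35
ee_pos: [0.4797, -0.0707, 0.2145]
tcp_rot: [180.0, 0.1, -179.9]
wrist_force: [0.0, 0.3, -0.0]
opening: 0.0169
[-0.09 -0.03 -0.18 -0.01  0.06 -0.13]
dropper_tip [(array([ 0.4826, -0.0714,  0.1338]), 0.47)]
cup_rim [(array([ 0.4801, -0.073 ,  0.1243]), 0.74)]
```

```bash
python3 -c "
from workcell import *
print(job_done())"
```

```text
the job is handed in; nothing more can be done
None
```

The cup is right way up on the balance pan, and the dropper is held upright and still with its tip just above the cup's mouth. I handed the job in at about 33 s of the 72 s allowed.

- **Cup:** I tipped it onto its side on the mat, regripped it, turned it upright and set it on the pan. The last pictures show it standing free, about 3 mm from the pan's centre.
- **Dropper:** I lifted it straight up out of the bottle and carried it over the rack with its tip about 0.18 m up. The picture after the lift showed the bottle, rack and reagent bottle undisturbed. I did not check them again after the carry.
- **Final position:** The arm's pose puts the tip at about z = 0.129 m, 8 mm above the rim at 0.121 m. The camera network puts it about 9.5 mm above the rim and within 3 mm of the mouth's centre. The wrist force is about zero.

Three checks failed or disagreed:
- The top camera could not see the cup or dropper at the end because the arm was in the way.
- The last picture could not be viewed because the 12-picture limit was reached, so the final height rests on the arm's pose and one network reading.
- My automatic fit of the pan's centre differed between the two cameras by about 17 mm in x and 22 mm in y. I dropped it and used an overlay on the images instead.

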